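Fit the roller and its axle to a bench roller rest

TASK

Put the work-support roller back into its roller rest: lower it between the two cheeks and let it settle in the saddle, then take the beech dowel and thread it from your side through the near bushing, the roller and the far bushing until its end stands about 20 mm out of the far cheek. Finish while still gripping the dowel there by its near part, so that I can fit the end collar; leave the tape measure, spring clamp, pencil and wood block where they lie.

Things in the scene. Friction and masses are not known exactly. Their poses are not given: they have to be found in the camera images.
- roller_rest: Plywood roller rest, fixed. Origin: underside centre of its base (150 x 104 x 15 mm). x: from near to far cheek along the axis of both bushings; z up. Two cheeks 15 mm thick, 76 mm wide in y, tops at z = 80.5 mm: near one x = -45 to -30 mm, far one 30 to 45 mm. The 60 mm gap between is open above and at both sides (y). A brass bushing in each cheek at y = 0, z = 62 mm.
- near_mouth (a point): Centre of the near bushing's mouth, in the near face of the near cheek (x = -45, z = 62 mm of the rest): the dowel goes in here. Axes as the rest. Both bushings have an 18 mm bore and, towards the robot, a bell mouth 25 mm wide at the face that narrows to 18 mm within 5 mm.
- far_face (a point): Point on the bushings' axis in the outer face of the far cheek (x = 45, z = 62 mm of the rest): the dowel comes out here.
- seat (a point): Where the roller's centre lies when it rests in the saddle (x = 0, y = 0, z = 58.5 mm of the rest, 3.5 mm under the bushings' axis). The saddle is a low wooden V between the cheeks (within y = +-23 mm, below z = 41 mm) that centres the roller in y. A dowel pushed along the bushings' axis enters the roller's flared bore and lifts it off the saddle.
- roller: Roller: aluminium tube, black bored core, 50 mm diameter, 50 mm long, about 0.14 kg, lying on its side (centre 25 mm up). Origin: its centre; x is its axis, either way round. Bore 19 mm, flared to 26 mm at both ends within 4 mm. 5 mm play at each end between the cheeks. Grip it across the diameter: the fingers then go down beside the saddle, in the gap's open sides.
- axle: Plain beech dowel, 16 mm diameter, 200 mm long, about 30 g, lying on the bench (axis 8 mm up). y is its long axis; both ends alike. Origin: on its skin, half way along. Ending 20 mm out of the far cheek it reaches 110 mm past the near face of the near cheek: hold it about 45 mm off its middle, towards the end that stays outside.
- axle_mid (a point): Centre of the dowel (on its axis, half way along). Axes as the dowel. Gripped off its middle it can sag or turn a little between the fingers: check that it is level and in line before it goes in.
- tape_measure: Bystander: tape measure, 36 x 87 x 64 mm, standing on the bench left of the rest. Origin at its underside.
- spring_clamp: Bystander: spring clamp, 57 x 123 x 18 mm, lying flat behind the rest. Origin at its underside.
- pencil: Bystander: red carpenter pencil, 14 x 128 x 8 mm, lying at the front of the bench before the rest. Origin at its underside.
- wood_block: Bystander: hardwood offcut, 60 x 70 x 45 mm, behind the rest on the right. Origin at its underside.

How it is judged:
By the outcome, as a careful person would: the job done as asked, in the order asked, and still so for the second after the job is handed in, while the arm keeps its last pose, push and grip.
It also fails if it takes over 58 s, if anything falls off the work surface, if the arm or the gripper's body presses on something with over 40 N, if the wrist force passes 120 N, or if a joint passes its speed limit or range.

ROBOT

A 7-joint arm with a two-finger parallel gripper is mounted at the origin on a cart in front of the work surface, level with it; the furniture and walls round the work are solid. World frame = base frame: x ahead of the robot, y to its left, z up, the work surface at z = 0. Lengths are in m, angles in rad, forces in N, time in s.
With the tool pointing down it reaches from about 0.425 to 0.925 m from the base axis. Payload 6.8 kg.
Tool frame: the origin (TCP) lies at the very end of the fingers, on their centre line; the grasp point (between the pads) lies 19 mm behind it (r.tcp_to_grasp is the distance from the TCP to the grasp point, in m); z points along the fingers, y is the line along which they close (so a half turn about z gives the same grasp; the last joint's range is limited). The gripper opens to 85 mm and grips with 20 to 120 N. Pads are 22 mm wide; open, the fingers measure 114 mm over their backs; the gripper's body (76 mm by 85 mm) begins 54 mm behind the grasp point. The pads swing forward as they close: fully open they stand 13 mm farther back than shut.
Start: joints at [1.054, 0.477, 0.022, 1.555, -0.011, 1.109, -0.083], TCP at [0.268, -0.619, 0.231] pointing down, gripper open.
Joint ranges: [-2.96, 2.96], [-0.34, 2.1], [-1.41, 1.46], [0.24, 2.44], [-1.37, 4.51], [0.17, 1.92], [-2.96, 2.96]. Speed limits (rad/s): [2.39, 2.39, 3.14, 3.14, 3.14, 3.14, 3.14].

INTERFACE

Orientations are given as a rotation vector (axis times angle).
In Python, from bench import r gives the robot as it stands.
- The arm moves only by the tool step_arm, never from a script. Its argument "moves" is a list of rows, each a list of 7 numbers: the shift along the tool's x, y, z in mm, then the turn, a rotation vector about the tool's x, y, z in rad, then the finger opening in mm, from 0 to 85.4. A call has 1 to 8 rows; each row is the pose to reach, as a shift and turn from the pose commanded when the call began, along the tool's axes at that moment; what a row does not reach only later rows make up. A row lasts 1/10 s, in which the tool goes at most 50 mm and 8.59 degrees, less where a joint would pass 70% of its speed; a pose out of reach is approached as far as the arm can. A call with a gripper value outside its range is refused whole. The fingers move at their own pace and stop on an object; "grip_force" is the grip in N (left out, the last holds). Time passes only in rows, so rows that repeat a pose let the fingers close. It gives the time, the measured TCP pose, the force, the opening and the grip force at its end, in the units of the state.
- r.get_obs(): the state, without advancing time (a new reading comes with each control period).
- r.grab_frame(name): name is "scene" or "top"; returns a dict with "image" (420x560x3 uint8, red, green, blue), "depth" (420x560 float32, m along the optical axis (not along the pixel's ray), 0 where there is no reading), "mtx" (3x3 intrinsics, pixels), "rvec" (rotation vector, rad) and "tvec" (3), from world to camera coordinates, as OpenCV has them. Camera axes: x right, y down, z forward; pixel columns grow to the right and rows downward; lengths in m; the calibration is good to about 2 mm. A picture is of the moment at which its call begins.
- r.hand_in(): hands the job in; it is judged then, once.
The state is a dict: "clock": time; "joints": joint angles; "qvel": joint speeds; "tau": joint torques, N m; "tcp_pos": TCP position; "orientation": TCP orientation; "contact_force": force on the tool from outside, world axes, zero at the start; "moment": the same for the moment, N m; "grip_width": finger opening in m; "gripper_force": force on a finger pad.
Only numpy, scipy, OpenCV 4.12 (cv2) and the standard library are available. Lean on these libraries where they do the work, as an engineer would, in place of code of your own. Each camera call takes 0.05 s, during which the arm holds its last target. There are 200 camera calls.

## Working session

There is one attempt and no reset: what is moved stays moved. The work goes in short steps, Python scripts to look and compute and a tool call to move; the robot and the scene stay as the last step left them, time stands still between calls to the robot, and variables do not carry over. Pictures are saved under pics/ and viewed, at most 10 in all, crops included, and the job is handed in when it is done.

Besides the shell and the picture viewer there is one more tool, called after "Call:" as name(argument=value, ...) on one line, values as JSON. step_arm: Moves the arm, as the interface text tells. Its arguments: {"type":"object","properties":{"moves":{"type":"array","items":{"type":"array","items":{"type":"number"}}},"grip_force":{"type":"number"}},"required":["moves"]}

```bash
mkdir -p pics; cat > h.py <<'E'
import numpy as np, cv2
from scipy.spatial.transform import Rotation as R
from bench import r
def grab(n):
    f=r.grab_frame(n); f['R']=R.from_rotvec(np.ravel(f['rvec'])).as_matrix(); f['t']=np.ravel(f['tvec']); return f
def cloud(f):
    d=f['depth'];v,u=np.mgrid[:d.shape[0],:d.shape[1]];K=f['mtx']
    p=np.stack([(u-K[0,2])/K[0,0]*d,(v-K[1,2])/K[1,1]*d,d],-1)
    w=(p-f['t'])@f['R']; w[d==0]=np.nan; return w
def ray(f,u,v,z):
    K=f['mtx'];d=np.array([(u-K[0,2])/K[0,0],(v-K[1,2])/K[1,1],1])@f['R'];c=-f['t']@f['R']
    return c+d*(z-c[2])/d[2]
def proj(f,p):
    return cv2.projectPoints(np.array(p,float).reshape(-1,3),f['rvec'],f['tvec'],f['mtx'],None)[0].reshape(-1,2)
def save(f,n): cv2.imwrite('pics/'+n,f['image'][...,::-1])
E
python3 - <<'E'
from h import *
for n in('scene','top'):
    f=grab(n);save(f,n+'0.png');print(n,-f['t']@f['R'],f['R'][2]);np.savez(n+'0.npz',**f)
o=r.get_obs();print(o)
print(R.from_rotvec(o['orientation']).as_matrix().round(3), r.tcp_to_grasp)
E
```

```text
scene [-0.28575739  0.5805966   0.90925619] [ 0.66871371 -0.36257965 -0.64912092]
top [0.45448857 0.10207484 1.16230668] [ 0.08946534  0.00554902 -0.99597448]
{'clock': 0.1, 'joints': array([ 1.05392905,  0.47769978,  0.02234906,  1.55632117, -0.01151653,
        1.10932298, -0.08309064]), 'qvel': array([ 9.59786823e-05, -4.68969533e-03, -1.00820173e-03, -2.40999713e-03,
       -1.59240105e-03,  7.34201565e-05, -4.06157302e-04]), 'tau': array([ 4.77518290e-03, -5.97758460e+01,  1.61363672e+00, -2.81951934e+01,
        1.28347718e-02,  5.06730750e-03, -2.28495657e-05]), 'tcp_pos': array([ 0.26808075, -0.61890959,  0.23044817]), 'orientation': array([-3.07466688e+00, -6.37337154e-01,  6.78124631e-04]), 'contact_force': array([-0.73206763,  0.24195749,  0.51504724]), 'moment': array([ 1.09923206e-02,  3.47573547e-05, -4.55514120e-02]), 'gripper_force': 0.0, 'grip_width': 0.08514531637010454}
[[ 0.918  0.397 -0.001]
 [ 0.397 -0.918  0.001]
 [-0.    -0.002 -1.   ]] 0.0187
```

View pics/scene0.png

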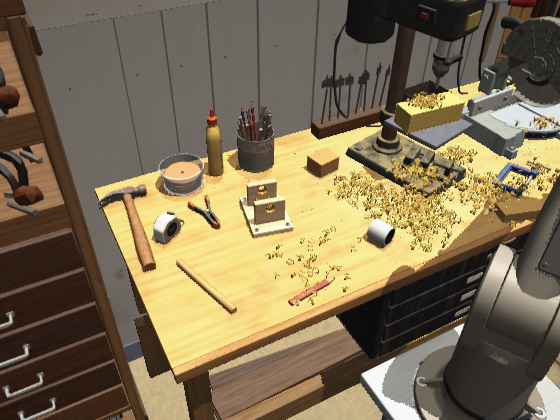

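View pics/top0.png

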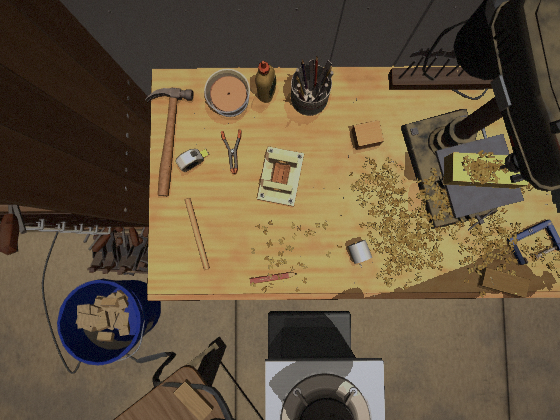

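The scene shows the rest at scene (265,210) and top (280,175), with the roller at top (360,252). The dowel runs from top (188,199) to (208,269), and the pencil is at top (271,276).

```bash
python3 - <<'E'
from h import *
def load(n): return dict(np.load(n+'0.npz'))
for n,boxes in (('top',dict(rest=(245,135,320,215),roller=(340,232,380,272),dowel=(178,190,216,276))),('scene',dict(rest=(232,170,302,245),roller=(358,210,408,255),dowel=(168,252,245,320)))):
    f=load(n);w=cloud(f)
    for k,(a,b,c,d) in boxes.items():
        p=w[b:d,a:c].reshape(-1,3);p=p[~np.isnan(p[:,0])]
        zt=np.median(p[p[:,2]<.006,2]) if (p[:,2]<.006).any() else 0
        def rect(lo,hi):
            q=p[(p[:,2]>lo)&(p[:,2]<hi)]
            if len(q)<8:return None
            rc=cv2.minAreaRect((q[:,:2]*1000).astype(np.float32));return len(q),np.round(rc[0],1),np.round(rc[1],1),round(rc[2],1),q[:,2].max().round(4)
        print(n,k,'table',zt.round(4))
        for lo,hi in dict(rest=[(.01,.02),(.07,.09)],roller=[(.01,.07),(.04,.07)],dowel=[(.006,.03),(.011,.03)])[k]: print(lo,hi,rect(lo,hi))
E
```

```text
top rest table 0.0011
0.01 0.02 (1131, array([648.4, 111.4]), array([104.1, 150.7]), 78.5, np.float64(0.02))
0.07 0.09 (374, array([648.5, 111.3]), array([75.8, 90.9]), 78.6, np.float64(0.0871))
top roller table 0.0013
0.01 0.07 (456, array([ 440.3, -109. ]), array([75.8, 98.9]), 25.2, np.float64(0.0558))
0.04 0.07 (301, array([439.3, -99.6]), array([50.3, 43.5]), 19.6, np.float64(0.0558))
top dowel table 0.0007
0.006 0.03 (446, array([502.2, 342.6]), array([214.6, 102. ]), 0.5, np.float64(0.0223))
0.011 0.03 (378, array([492.1, 341.1]), array([199.5,  16.3]), 16.0, np.float64(0.0223))
scene rest table 0.0007
0.01 0.02 (714, array([675.7, 107. ]), array([107.3, 314.1]), 79.8, np.float64(0.02))
0.07 0.09 (425, array([650.6, 112.4]), array([77. , 98.7]), 77.4, np.float64(0.0857))
scene roller table 0.0005
0.01 0.07 (817, array([ 462.9, -129.9]), array([111.5, 146. ]), 44.2, np.float64(0.0543))
0.04 0.07 (255, array([ 454.5, -127.8]), array([ 51.7, 119.6]), 24.2, np.float64(0.0543))
scene dowel table 0.0004
0.006 0.03 (545, array([503.5, 337.3]), array([147.2, 179.6]), 62.5, np.float64(0.0205))
0.011 0.03 (449, array([492.8, 343.4]), array([201.1,  16.6]), 16.1, np.float64(0.0205))
```

```bash
cat >> h.py <<'E'
def goto(x,y,z,yaw):
    """world mm, deg of tool x -> shift (tool mm) and turn (tool rad) from the measured pose"""
    o=r.get_obs();M=R.from_rotvec(o['orientation']).as_matrix();a=np.radians(yaw);c,s=np.cos(a),np.sin(a)
    T=np.array([[c,s,0],[s,-c,0],[0,0,-1]])
    print('move',(M.T@(np.array([x,y,z])-o['tcp_pos']*1000)).round(1),R.from_matrix(M.T@T).as_rotvec().round(4),'t',o['clock'],'F',o['contact_force'].round(1),'w',o['grip_width'],'tcp',(o['tcp_pos']*1000).round(1))
E
python3 - <<'E'
from h import *
for n,(a,b,c,d) in (('top',(340,232,380,272)),('scene',(358,210,408,255))):
    w=cloud(dict(np.load(n+'0.npz')))[b:d,a:c].reshape(-1,3);q=w[(w[:,2]>.045)&(w[:,2]<.056)]
    m=np.median(q,0);q=q[np.hypot(*(q-m)[:,:2].T)<.034]
    rc=cv2.minAreaRect((q[:,:2]*1000).astype(np.float32));print(n,len(q),rc,np.percentile(q[:,2],90))
goto(440,-100,180,19.6)
E
```

```text
top 231 ((439.3256530761719, -97.61632537841797), (50.76895523071289, 36.68891143798828), 24.8017578125) 0.05278802323333685
scene 180 ((438.4971618652344, -93.8366928100586), (52.56381607055664, 38.419857025146484), 17.257020950317383) 0.05121858088641244
move [ 364.  -407.7   51.1] [-0.0016  0.0002  0.0667] t 0.1 F [-0.7  0.2  0.5] w 0.08514531637010454 tcp [ 268.1 -618.9  230.4]
```

Call:
step_arm(moves=[[364,-405,0,0,0,0.06,85],[364,-405,0,0,0,0.06,85],[364,-405,0,0,0,0.06,85],[364,-405,0,0,0,0.06,85],[364,-405,0,0,0,0.06,85],[364,-405,0,0,0,0.06,85],[364,-405,0,0,0,0.06,85],[364,-405,0,0,0,0.06,85]])

```text
clock: 0.9
tcp_pos: [0.3954, -0.2381, 0.2312]
orientation: [3.094, 0.545, -0.0]
contact_force: [1.3, 0.7, -0.1]
grip_width: 0.0848
gripper_force: 0.0
```

```bash
python3 -c "
from h import *
goto(439,-97,110,20.5)"
```

```text
move [  89.2 -117.7  121.2] [ 0.0001  0.0002 -0.0091] t 0.9 F [ 1.3  0.7 -0.1] w 0.08481030839186217 tcp [ 395.4 -238.1  231.2]
```

Call:
step_arm(moves=[[88,-116,120,0,0,-0.01,85],[88,-116,120,0,0,-0.01,85],[88,-116,120,0,0,-0.01,85],[88,-116,120,0,0,-0.01,85],[88,-116,120,0,0,-0.01,85],[88,-116,120,0,0,-0.01,85]])

```text
clock: 1.5
tcp_pos: [0.438, -0.1006, 0.1108]
orientation: [-3.09, -0.563, 0.003]
contact_force: [-1.2, -0.6, 0.4]
grip_width: 0.0852
gripper_force: 0.0
```

```bash
python3 -c "
from h import *
goto(439,-97,8,20.5)
for n in ('top','scene'):
    f=grab(n);c=proj(f,[.439,-.097,.05])[0].astype(int);im=f['image'][c[1]-45:c[1]+45,c[0]-55:c[0]+55]
    globals()[n]=cv2.resize(im,None,fx=3.6,fy=3.6,interpolation=2)
cv2.imwrite('pics/a.png',np.hstack([top,scene])[...,::-1])"
```

```text
move [  2.4  -3.  102.8] [-0.0009  0.0017  0.0028] t 1.5 F [-1.2 -0.6  0.4] w 0.08515464309240864 tcp [ 438.  -100.6  110.8]
```

View pics/a.png

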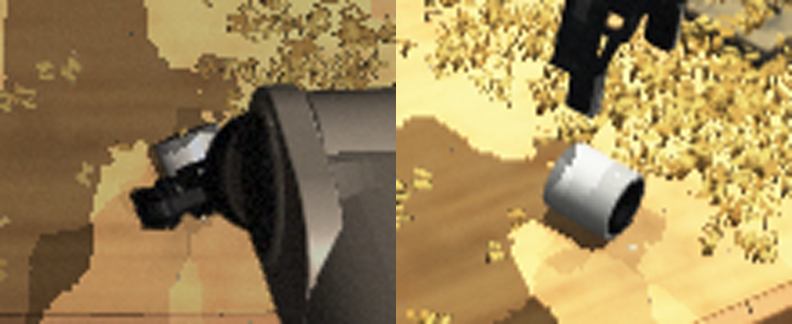

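The right crop shows the roller at about (595,190) with the fingers straight above it, in line. I'll go down and grip.

Call:
step_arm(moves=[[2,-3,50,0,0,0,85],[2,-3,90,0,0,0,85],[2,-3,102,0,0,0,85],[2,-3,102,0,0,0,85],[2,-3,102,0,0,0,60],[2,-3,102,0,0,0,40],[2,-3,102,0,0,0,40],[2,-3,102,0,0,0,40]], grip_force=40)

```text
clock: 2.4
tcp_pos: [0.4407, -0.098, 0.0111]
orientation: [3.09, 0.56, 0.005]
contact_force: [-1.6, -0.4, 9.1]
grip_width: 0.0494
gripper_force: 40.2
```

Call:
step_arm(moves=[[0,0,0,0,0,0,40],[0,0,0,0,0,0,40],[0,0,-40,0,0,0,40],[0,0,-80,0,0,0,40],[0,0,-120,0,0,0,40],[0,0,-140,0,0,0,40],[0,0,-140,0,0,0,40]])

```text
clock: 3.1
tcp_pos: [0.4416, -0.098, 0.1532]
orientation: [3.088, 0.559, 0.011]
contact_force: [-0.3, 0.1, -0.9]
grip_width: 0.0489
gripper_force: 43.7
```

```bash
python3 -c "
from h import *
goto(648.5,111.3,150,-11.5)
for n in ('top','scene'):
    f=grab(n);c=proj(f,[.44,-.1,.16])[0].astype(int);im=f['image'][c[1]-45:c[1]+45,c[0]-55:c[0]+55]
    globals()[n]=cv2.resize(im,None,fx=3.6,fy=3.6,interpolation=2)
    np.savez(n+'1.npz',**f)
cv2.imwrite('pics/b.png',np.hstack([top,scene])[...,::-1])"
```

```text
move [ 267.1 -123.4    4.5] [ 0.0024 -0.0077  0.5591] t 3.1 F [-0.3  0.1 -0.9] w 0.04889347401860379 tcp [441.6 -98.  153.2]
```

View pics/b.png

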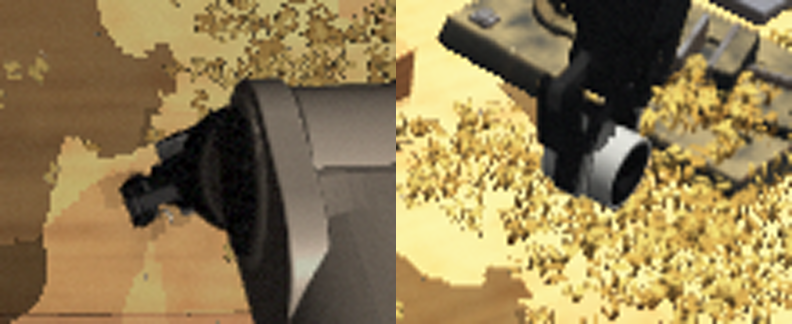

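The roller is held, and the crop shows it at right (595,170). I'll check its offset along the tool axis using depth.

```bash
python3 -c "
from h import *
o=r.get_obs();M=R.from_rotvec(o['orientation']).as_matrix()
for n in('scene','top'):
    w=cloud(dict(np.load(n+'1.npz'))).reshape(-1,3);t=(w-o['tcp_pos'])@M*1000
    q=t[(abs(t[:,1])<27)&(t[:,2]>-50)&(t[:,2]<15)&(abs(t[:,0])<45)]
    print(n,len(q),np.histogram(q[:,0],np.arange(-45,46,5)))
    print(np.percentile(q[:,2],[2,50,98]), np.percentile(q[:,0],[1,3,97,99]))
    e=q[abs(q[:,0])>12]; A=np.c_[2*e[:,1:],np.ones(len(e))]; 
    e=e[np.hypot(e[:,1],e[:,2]+19)>22];A=np.c_[2*e[:,1:],np.ones(len(e))]
    if len(e)>20: s=np.linalg.lstsq(A,(e[:,1:]**2).sum(1),rcond=None)[0];print('axis yz',s[:2],'R',np.sqrt(s[2]+s[0]**2+s[1]**2))
"
```

```text
scene 387 (array([  0,   0,   0,   4, 153,  53,  55,  49,  27,  11,   3,   4,   8,
        17,   3,   0,   0,   0]), array([-45, -40, -35, -30, -25, -20, -15, -10,  -5,   0,   5,  10,  15,
        20,  25,  30,  35,  40,  45]))
[-42.92398719 -25.47671906   3.56683008] [-24.96589471 -24.56753774  22.30924204  24.81744374]
axis yz [  0.2179133  -17.92841555] R 24.13030468089053
top 59 (array([ 0,  0,  0,  0,  6,  0,  0,  0,  0,  0,  0,  4, 15, 24, 10,  0,  0,
        0]), array([-45, -40, -35, -30, -25, -20, -15, -10,  -5,   0,   5,  10,  15,
        20,  25,  30,  35,  40,  45]))
[-41.76106988 -31.293669    -3.44709843] [-24.27822782 -23.73817118  25.5559644   25.58018628]
axis yz [  0.64403409 -19.91054497] R 23.550602171146082
```

Call:
step_arm(moves=[[267,-123,4,0.002,-0.008,0.56,40],[267,-123,4,0.002,-0.008,0.56,40],[267,-123,4,0.002,-0.008,0.56,40],[267,-123,4,0.002,-0.008,0.56,40],[267,-123,4,0.002,-0.008,0.56,40],[267,-123,4,0.002,-0.008,0.56,40],[267,-123,4,0.002,-0.008,0.56,40],[267,-123,4,0.002,-0.008,0.56,40]])

```text
clock: 4.0
tcp_pos: [0.6451, 0.1126, 0.1427]
orientation: [3.126, -0.312, -0.019]
contact_force: [-0.5, -1.0, -0.5]
grip_width: 0.0488
gripper_force: 43.7
```

Call:
step_arm(moves=[[0,0,0,0,0,0,40],[0,0,0,0,0,0,40]])

```text
clock: 4.2
tcp_pos: [0.6452, 0.1095, 0.1447]
orientation: [3.124, -0.318, -0.015]
contact_force: [0.1, -0.4, -1.7]
grip_width: 0.0491
gripper_force: 43.7
```

```bash
python3 -c "
from h import *
goto(648.5,111.3,43,-11.5)"
```

```text
move [  3.8  -2.7 101.6] [ 0.0019  0.0093 -0.0024] t 4.2 F [ 0.1 -0.4 -1.7] w 0.04906123105483195 tcp [645.2 109.5 144.7]
```

Call:
step_arm(moves=[[4,-2.7,20,0.002,0.009,-0.002,40],[4,-2.7,35,0.002,0.009,-0.002,40],[4,-2.7,35,0.002,0.009,-0.002,40],[4,-2.7,35,0.002,0.009,-0.002,40]])

```text
clock: 4.6
tcp_pos: [0.6497, 0.1126, 0.11]
orientation: [-3.125, 0.313, 0.0]
contact_force: [0.8, -0.2, -0.5]
grip_width: 0.0488
gripper_force: 43.6
```

```bash
python3 -c "
from h import *
goto(648.5,111.3,43,-11.5)
w=cloud(grab('scene')).reshape(-1,3);o=r.get_obs();M=R.from_rotvec(o['orientation']).as_matrix();t=(w-o['tcp_pos'])@M*1000
q=t[(abs(t[:,1])<27)&(t[:,2]>-50)&(t[:,2]<-1)&(abs(t[:,0])<45)];print(len(q),np.percentile(q[:,0],[1,3,97,99]))
c=w[(w[:,2]>.074)&(w[:,2]<.085)&(np.hypot(w[:,0]-.6485,w[:,1]-.1113)<.07)];a=np.radians(-11.5);print(len(c),np.percentile((c-[.6485,.1113,0])@[np.cos(a),np.sin(a),0]*1000,[1,5,25,50,75,95,99]))
"
```

```text
move [-0.9  1.6 67. ] [-0.001   0.0003  0.0008] t 4.6 F [ 0.8 -0.2 -0.5] w 0.04881441862084452 tcp [649.7 112.6 110. ]
477 [-27.83281692 -26.95802261  20.98406572  23.36658487]
238 [-46.05433242 -45.33057336 -41.67310929 -36.47902009 -28.86588448
  38.83255041  45.4781933 ]
```

Call:
step_arm(moves=[[0,1,20,0,0,0,40],[0,1,40,0,0,0,40],[0,1,52,0,0,0,40],[0,1,60,0,0,0,40],[0,1,60,0,0,0,40]])

```text
clock: 5.15
tcp_pos: [0.6498, 0.1123, 0.0496]
orientation: [-3.125, 0.312, 0.0]
contact_force: [0.1, 0.2, -1.5]
grip_width: 0.049
gripper_force: 43.7
```

```bash
python3 -c "
from h import *
goto(648.5,111.3,43,-11.5)"
```

```text
move [-1.   1.3  6.6] [-0.0012  0.0002  0.0015] t 5.15 F [ 0.1  0.2 -1.5] w 0.049048559836099806 tcp [649.8 112.3  49.6]
```

Call:
step_arm(moves=[[0,1,3,0,0,0,40],[0,1,5,0,0,0,40],[0,1,5,0,0,0,40]])

```text
clock: 5.45
tcp_pos: [0.6505, 0.1114, 0.0459]
orientation: [-3.124, 0.313, -0.003]
contact_force: [0.8, -0.1, -0.9]
grip_width: 0.0489
gripper_force: 43.7
```

Call:
step_arm(moves=[[-1,0,2,0,0,0,40],[-1,0,4,0,0,0,40],[-1,0,4,0,0,0,40]])

```text
clock: 5.75
tcp_pos: [0.6511, 0.1123, 0.0451]
orientation: [-3.123, 0.312, -0.008]
contact_force: [-5.5, 0.1, 20.0]
grip_width: 0.0491
gripper_force: 46.0
```

Call:
step_arm(moves=[[0,0,-3,0,0,0,40],[0,0,-3,0,0,0,55],[0,0,-3,0,0,0,70],[0,0,-3,0,0,0,85],[0,0,-3,0,0,0,85],[0,0,-3,0,0,0,85]])

```text
clock: 6.35
tcp_pos: [0.6488, 0.1116, 0.0439]
orientation: [-3.125, 0.312, -0.001]
contact_force: [-0.8, 0.2, 0.0]
grip_width: 0.0853
gripper_force: 0.0
```

Call:
step_arm(moves=[[0,0,-40,0,0,0,85],[0,0,-90,0,0,0,85],[0,0,-110,0,0,0,85]])

```text
clock: 6.65
tcp_pos: [0.6511, 0.1122, 0.159]
orientation: [-3.122, 0.312, -0.011]
contact_force: [-0.1, -0.7, 0.7]
grip_width: 0.0852
gripper_force: 0.0
```

```bash
python3 -c "
from h import *
goto(449,329,130,16)"
```

```text
move [-241.3 -172.4   28.2] [-0.0029 -0.0075 -0.4786] t 6.65 F [-0.1 -0.7  0.7] w 0.08523576836084394 tcp [651.1 112.2 159. ]
```

Call:
step_arm(moves=[[-241,-172,28,-0.003,-0.007,-0.48,60],[-241,-172,28,-0.003,-0.007,-0.48,60],[-241,-172,28,-0.003,-0.007,-0.48,60],[-241,-172,28,-0.003,-0.007,-0.48,60],[-241,-172,28,-0.003,-0.007,-0.48,60],[-241,-172,28,-0.003,-0.007,-0.48,60],[-241,-172,28,-0.003,-0.007,-0.48,60],[-241,-172,28,-0.003,-0.007,-0.48,60]])

```text
clock: 7.45
tcp_pos: [0.4458, 0.3288, 0.1263]
orientation: [3.109, 0.444, -0.009]
contact_force: [0.7, -2.0, -0.5]
grip_width: 0.0599
gripper_force: 0.0
```

```bash
python3 -c "
from h import *
goto(449,329,2,16)
f=grab('scene');c=proj(f,[.55,.2,.03])[0].astype(int);print(c)
x0,y0=c[0]-100,c[1]-75;print(x0,y0)
cv2.imwrite('pics/c.png',cv2.resize(f['image'][y0:y0+150,x0:x0+200],None,fx=4,fy=4,interpolation=2)[...,::-1])
w=cloud(f).reshape(-1,3)
a=np.radians(-11.5);q=(w-[.6485,.1113,0])*1000;q=np.c_[q[:,0]*np.cos(a)+q[:,1]*np.sin(a),-q[:,0]*np.sin(a)+q[:,1]*np.cos(a),q[:,2]]
s=q[(abs(q[:,0])<28.5)&(abs(q[:,1])<32)&(q[:,2]>45)&(q[:,2]<95)];print(len(s),s.min(0),s.max(0),np.percentile(s[:,2],95))
"
```

```text
move [  3.9   0.6 124.3] [0.0002 0.006  0.0047] t 7.45 F [ 0.7 -2.  -0.5] w 0.05988555108552669 tcp [445.8 328.8 126.3]
[251 241]
151 166
286 [-27.81074654 -31.92394755  46.55424441] [28.37561996 28.51527379 88.42561917] 85.4442081571208
```

View pics/c.png

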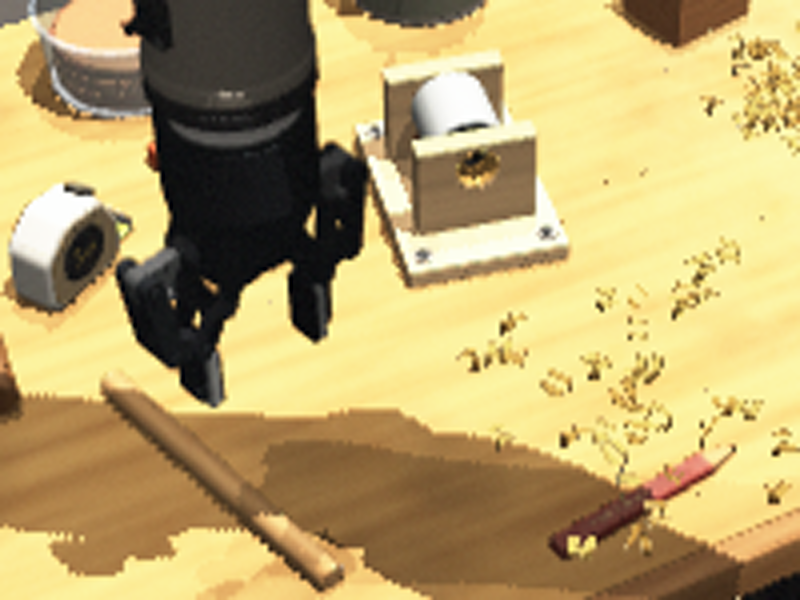

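The roller is seated between the cheeks, its top at z≈84 mm as expected. The dowel runs from about (115,380) to (330,575) in the crop, with the fingers above it. Descending to the dowel.

Call:
step_arm(moves=[[4,1,45,0,0.006,0.005,50],[4,1,85,0,0.006,0.005,50],[4,1,105,0,0.006,0.005,50],[4,1,105,0,0.006,0.005,50],[4,1,105,0,0.006,0.005,50]], grip_force=80)

```text
clock: 8.0
tcp_pos: [0.4515, 0.3268, 0.0216]
orientation: [3.112, 0.428, 0.001]
contact_force: [0.8, 0.3, -0.2]
grip_width: 0.05
gripper_force: 0.0
```

```bash
python3 -c "
from h import *
goto(449,329,3,16)"
```

```text
move [-1.9 -2.8 18.6] [ 0.0006 -0.0004 -0.0058] t 8.0 F [ 0.8  0.3 -0.2] w 0.04998549636173048 tcp [451.5 326.8  21.6]
```

Call:
step_arm(moves=[[-2,-2.5,12,0,0,-0.005,50],[-2,-2.5,18,0,0,-0.005,50],[-2,-2.5,18,0,0,-0.005,30],[-2,-2.5,18,0,0,-0.005,10],[-2,-2.5,18,0,0,-0.005,10],[-2,-2.5,18,0,0,-0.005,10],[-2,-2.5,18,0,0,-0.005,10]])

```text
clock: 8.7
tcp_pos: [0.4479, 0.3298, 0.0039]
orientation: [-3.111, -0.44, -0.001]
contact_force: [-1.8, -0.4, 6.1]
grip_width: 0.0125
gripper_force: 78.8
```

Call:
step_arm(moves=[[0,0,-20,0,0,0,10],[0,0,-60,0,0,0,10],[0,0,-100,0,0,0,10],[0,0,-100,0,0,0,10]])

```text
clock: 9.1
tcp_pos: [0.4504, 0.3322, 0.1085]
orientation: [-3.106, -0.438, -0.013]
contact_force: [1.6, 0.3, 0.6]
grip_width: 0.0127
gripper_force: 78.5
```

```bash
python3 -c "
from h import *
goto(441,153,100,-11.5)"
```

```text
move [-58.7 169.6   7.3] [-0.0056 -0.0078  0.4812] t 9.1 F [1.6 0.3 0.6] w 0.012666957410939109 tcp [450.4 332.2 108.5]
```

```bash
cat >> h.py <<'E'
def dowel(verbose=True):
    """dowel axis by a line fit of depth points in the tool frame, then world"""
    o=r.get_obs();M=R.from_rotvec(o['orientation']).as_matrix()
    for n in('scene','top'):
        f=grab(n);w=cloud(f);t=(w-o['tcp_pos'])@M*1000
        m=(abs(t[...,1])<22)&(t[...,2]>-40)&(t[...,2]<30)&(t[...,0]>18)&(t[...,0]<170)&(w[...,2]>.03)
        q=w[m]*1000
        if len(q)<30: print(n,len(q));continue
        c=np.median(q,0)
        for _ in range(4):
            c=q.mean(0);d=np.linalg.svd(q-c)[2][0];d*=np.sign(d[0]);e=np.linalg.norm((q-c)-np.outer((q-c)@d,d),axis=1);q=q[e<9]
        s=(q-c)@d;cam=(-f['t']@f['R'])*1000;v=cam-c;v-=v@d*d;v/=np.linalg.norm(v)
        a=c-v*6.3  # visible-half mean lies ~0.79 radius out
        ends=np.percentile(s,[1,99])
        print(n,len(q),'yaw',np.degrees(np.arctan2(d[1],d[0])).round(2),'pitch',np.degrees(np.arcsin(d[2])).round(2),'tip',(a+d*ends[1]).round(1),'tip along tool x',((a+d*ends[1]-o['tcp_pos']*1000)@M).round(1))
    return f
E
python3 -c "
from h import *
dowel();f=grab('scene');c=proj(f,[.47,.34,.1])[0].astype(int)
x0,y0=max(c[0]-100,0),c[1]-75;print(x0,y0)
cv2.imwrite('pics/d.png',cv2.resize(f['image'][y0:y0+150,x0:x0+200],None,fx=4,fy=4,interpolation=2)[...,::-1])
"
```

```text
scene 163 yaw 19.07 pitch -0.81 tip [592.6 372.8 113.7] tip along tool x [147.9   0.4  -3.9]
top 273 yaw 17.03 pitch 0.64 tip [588.5 370.7 112. ] tip along tool x [143.4   1.2  -2.3]
106 187
```

View pics/d.png

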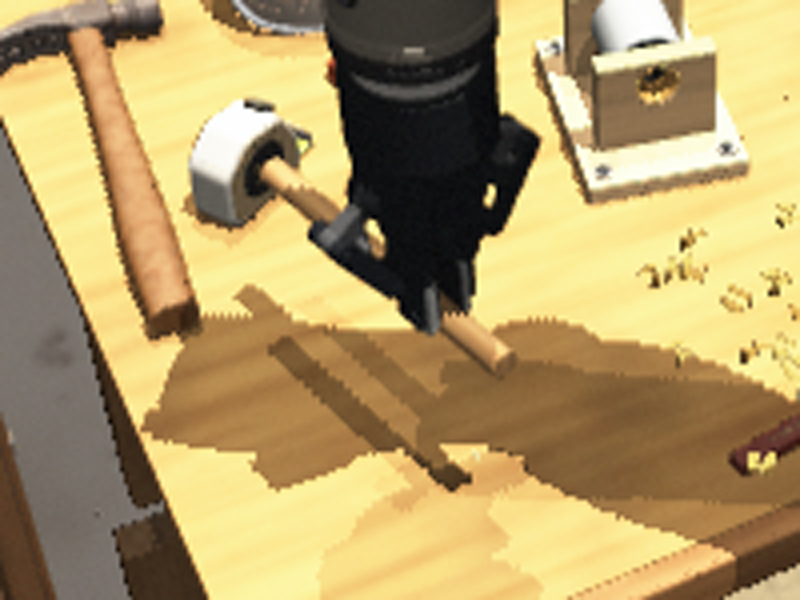

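The dowel is held level, with its tip at about (275,170) in the crop, 145 mm ahead of the tool. Next I swing it in front of the rest.

Call:
step_arm(moves=[[-59,170,8,-0.005,-0.008,0.48,10],[-59,170,8,-0.005,-0.008,0.48,10],[-59,170,8,-0.005,-0.008,0.48,10],[-59,170,8,-0.005,-0.008,0.48,10],[-59,170,8,-0.005,-0.008,0.48,10],[-59,170,8,-0.005,-0.008,0.48,10],[-59,170,8,-0.005,-0.008,0.48,10]])

```text
clock: 9.95
tcp_pos: [0.4378, 0.1511, 0.0948]
orientation: [3.121, -0.309, -0.012]
contact_force: [-0.0, 0.9, -1.0]
grip_width: 0.0128
gripper_force: 78.5
```

```bash
python3 -c "
from h import *
goto(444,153,58,-11.5)"
```

```text
move [ 6.  -3.3 36.8] [0.0065 0.0072 0.0033] t 9.95 F [-0.   0.9 -1. ] w 0.012775746856474982 tcp [437.8 151.1  94.8]
```

Call:
step_arm(moves=[[5,-3,20,0.006,0.007,0.003,10],[5,-3,34,0.006,0.007,0.003,10],[5,-3,34,0.006,0.007,0.003,10],[5,-3,34,0.006,0.007,0.003,10]])

```text
clock: 10.35
tcp_pos: [0.443, 0.1528, 0.0612]
orientation: [3.125, -0.314, -0.0]
contact_force: [-0.3, 0.6, -0.5]
grip_width: 0.0128
gripper_force: 78.5
```

```bash
python3 -c "
from h import *
goto(447.6,152.2,58,-11.5)
dowel()
for n in('top','scene'):
    f=grab(n);c=proj(f,[.57,.125,.06])[0].astype(int);x,y=c[0]-50,c[1]-50;globals()[n]=cv2.resize(f['image'][y:y+100,x:x+100],None,fx=4,fy=4,interpolation=2);print(n,x,y)
    print(proj(f,[[.6044,.1203,.062]])-[x,y])
cv2.imwrite('pics/e.png',np.hstack([top,scene])[...,::-1])
"
```

```text
move [ 4.6 -0.3  3.2] [0.0008 0.0002 0.0004] t 10.35 F [-0.3  0.6 -0.5] w 0.01279376381714892 tcp [443.  152.8  61.2]
scene 48 yaw -8.1 pitch -7.89 tip [610.3 126.7  51.9] tip along tool x [169.1  -7.7   9.2]
top 181 yaw -10.61 pitch 0.02 tip [584.9 123.   66.7] tip along tool x [144.9   1.   -5.6]
top 225 152
[[51.76915672 37.16983295]]
scene 225 167
[[45.51519347 41.216066  ]]
```

View pics/e.png

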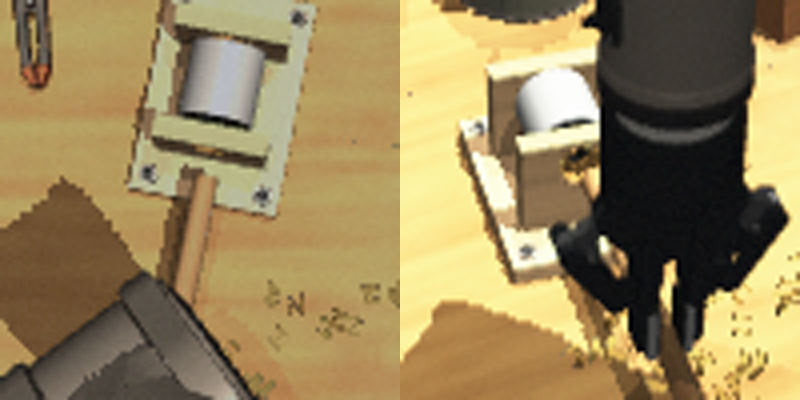

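The top crop shows the dowel tip at (205,175), in line with the near bushing at about (207,150). I'll drop about 3.5 mm and start threading.

Call:
step_arm(moves=[[0,-1,3.5,0.001,0,0,10],[4,-1,3.5,0.001,0,0,10],[4,-1,3.5,0.001,0,0,10]])

```text
clock: 10.85
tcp_pos: [0.4481, 0.1518, 0.0579]
orientation: [-3.125, 0.318, -0.002]
contact_force: [-0.8, 0.3, -0.6]
grip_width: 0.0125
gripper_force: 78.5
```

```bash
cat >> h.py <<'E'
def rest():
    o=r.get_obs();a=np.radians(-11.5);p=o['tcp_pos']*1000-[648.5,111.3,0];A=np.array([[np.cos(a),np.sin(a),0],[-np.sin(a),np.cos(a),0],[0,0,1]])
    x=R.from_rotvec(o['orientation']).as_matrix()[:,0]
    print('rest frame tcp',(A@p).round(1),'tip x',(A@p)[0].round(1)+145,'F',(A@o['contact_force']).round(1),'tool x yaw err deg',np.degrees(np.arctan2(x[1],x[0]))+11.5,'pitch',np.degrees(x[2]),'t',o['clock'],'M',o['moment'].round(2))
E
python3 -c "
from h import *
rest();dowel()"
```

```text
rest frame tcp [-204.5   -0.3   57.9] tip x -59.5 F [-0.9  0.1 -0.6] tool x yaw err deg -0.11127173873585328 pitch 0.07106495291332605 t 10.85 M [-0.01  0.04  0.05]
scene 60 yaw -7.01 pitch -3.67 tip [614.5 126.2  54.5] tip along tool x [168.1  -8.4   3.6]
top 181 yaw -10.34 pitch 0.5 tip [594.2 121.   63.9] tip along tool x [149.3   0.7  -5.8]
```

Call:
step_arm(moves=[[0,-1,0,0,0,0,10],[8,-1,0,0,0,0,10],[16,-1,0,0,0,0,10],[22,-1,0,0,0,0,10],[22,-1,0,0,0,0,10]])

```text
clock: 11.45
tcp_pos: [0.4705, 0.1482, 0.0579]
orientation: [-3.125, 0.319, -0.003]
contact_force: [-0.9, -0.2, -0.1]
grip_width: 0.0128
gripper_force: 78.5
```

```bash
python3 -c "
from h import *
rest()"
```

```text
rest frame tcp [-181.7    0.7   57.9] tip x -36.69999999999999 F [-0.8 -0.3 -0.1] tool x yaw err deg -0.1513591407457735 pitch 0.09040830911312674 t 11.45 M [ 0.01 -0.02  0.03]
```

Call:
step_arm(moves=[[6,0,0,0,0,0,10],[12,0,0,0,0,0,10],[18,0,0,0,0,0,10],[24,0,0,0,0,0,10],[24,0,0,0,0,0,10]])

```text
clock: 11.95
tcp_pos: [0.4938, 0.1435, 0.0579]
orientation: [-3.125, 0.318, -0.002]
contact_force: [0.7, 0.4, -0.6]
grip_width: 0.0124
gripper_force: 78.5
```

```bash
python3 -c "
from h import *
rest()"
```

```text
rest frame tcp [-158.     0.7   57.9] tip x -13.0 F [ 0.7  0.5 -0.6] tool x yaw err deg -0.12175945980937364 pitch 0.08643879307795875 t 11.95 M [ 0.1  -0.11  0.01]
```

Call:
step_arm(moves=[[8,0,0,0,0,0,10],[16,0,0,0,0,0,10],[24,0,0,0,0,0,10],[32,0,0,0,0,0,10],[38,0,0,0,0,0,10],[38,0,0,0,0,0,10]])

```text
clock: 12.55
tcp_pos: [0.5311, 0.1359, 0.0579]
orientation: [-3.125, 0.318, -0.003]
contact_force: [0.6, 1.2, -1.2]
grip_width: 0.0132
gripper_force: 78.5
```

```bash
python3 -c "
from h import *
rest()"
```

```text
rest frame tcp [-120.     0.7   57.9] tip x 25.0 F [ 0.4  1.3 -1.2] tool x yaw err deg -0.12025823588893658 pitch 0.09405779938970411 t 12.55 M [ 0.14 -0.03  0.09]
```

Call:
step_arm(moves=[[6,0,0,0,0,0,10],[12,0,0,0,0,0,10],[18,0,0,0,0,0,10],[18,0,0,0,0,0,10]])

```text
clock: 12.95
tcp_pos: [0.5488, 0.132, 0.0579]
orientation: [-3.125, 0.318, -0.003]
contact_force: [0.2, 0.8, -1.3]
grip_width: 0.0127
gripper_force: 78.5
```

```bash
python3 -c "
from h import *
rest()"
```

```text
rest frame tcp [-101.9    0.4   57.9] tip x 43.099999999999994 F [ 0.   0.8 -1.3] tool x yaw err deg -0.12356622717656585 pitch 0.11003705289919644 t 12.95 M [ 0.21 -0.01  0.08]
```

Call:
step_arm(moves=[[6,0,0,0,0,0,10],[12,0,0,0,0,0,10],[18,0,0,0,0,0,10],[20,0,0,0,0,0,10],[20,0,0,0,0,0,10]])

```text
clock: 13.45
tcp_pos: [0.568, 0.1282, 0.0579]
orientation: [-3.125, 0.318, -0.003]
contact_force: [0.0, 0.8, 0.3]
grip_width: 0.0125
gripper_force: 78.4
```

```bash
python3 - <<'E'
from h import *
rest()
a=np.radians(-11.5);A=np.array([[np.cos(a),np.sin(a),0],[-np.sin(a),np.cos(a),0],[0,0,1]])
f=grab('top');q=(cloud(f)*1000-[648.5,111.3,0])@A.T
m=(q[...,0]>47)&(q[...,0]<90)&(abs(q[...,1])<14)&(q[...,2]>50)&(q[...,2]<80);s=q[m]
print(len(s),s.mean(0),np.percentile(s[:,0],[50,90,97,100]) if len(s) else '')
near=q[(q[...,0]<-48)&(q[...,0]>-90)&(abs(q[...,1])<12)&(q[...,2]>50)&(q[...,2]<80)];print('near',len(near),near.mean(0) if len(near) else '')
ro=q[(abs(q[...,0])<28)&(abs(q[...,1])<6)&(q[...,2]>70)];print('roller top',np.percentile(ro[:,2],[50,90]),'cheek',np.median(q[(abs(q[...,0]-37)<5)&(abs(q[...,1])<30)&(q[...,2]>70)][:,2]))
c=proj(f,[.6485,.1113,.06])[0].astype(int);x,y=c-40;im1=cv2.resize(f['image'][y:y+80,x:x+80],None,fx=5,fy=5,interpolation=2)
p=[np.array([X,Y,62])@A/1000+[.6485,.1113,0] for X,Y in((45,0),(65,0))];print((proj(f,p)-[x,y])*5)
f=grab('scene');c=proj(f,[.6485,.1113,.06])[0].astype(int);x,y=c-40;im2=cv2.resize(f['image'][y:y+80,x:x+80],None,fx=5,fy=5,interpolation=2)
cv2.imwrite('pics/g.png',np.hstack([im1,im2])[...,::-1])
E
```

```text
rest frame tcp [-82.3   0.5  57.9] tip x 62.7 F [-0.1  0.8  0.3] tool x yaw err deg -0.11078348643545333 pitch 0.10115236348398045 t 13.45 M [0.19 0.07 0.02]
37 [55.70374233 -0.81742125 68.61946912] [56.03788177 62.76156934 63.07881458 63.24415345]
near 0 
roller top [401.48368274 405.13880243] cheek 81.4545000260618
[[216.52647366 120.64104373]
 [223.71516159  84.24206675]]
```

View pics/g.png

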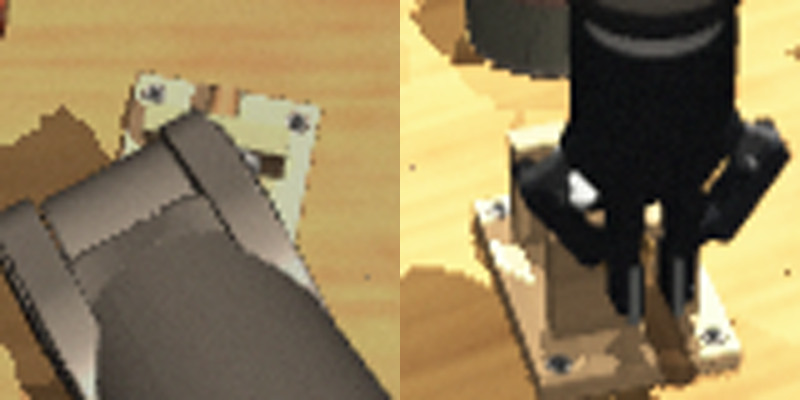

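Call:
step_arm(moves=[[1.2,0,0,0,0,0,10],[1.2,0,0,0,0,0,10],[1.2,0,0,0,0,0,10]])

```text
clock: 13.85
tcp_pos: [0.5684, 0.1281, 0.058]
orientation: [-3.125, 0.317, -0.002]
contact_force: [-0.2, 1.9, -0.5]
grip_width: 0.0129
gripper_force: 78.4
```

```bash
python3 - <<'E'
from h import *
rest()
a=np.radians(-11.5);A=np.array([[np.cos(a),np.sin(a),0],[-np.sin(a),np.cos(a),0],[0,0,1]])
q=(cloud(grab('top'))*1000-[648.5,111.3,0])@A.T
s=q[(q[...,0]>47)&(q[...,0]<90)&(abs(q[...,1])<14)&(q[...,2]>50)&(q[...,2]<80)];print(len(s),s.max(0))
q=(cloud(grab('scene'))*1000-[648.5,111.3,0])@A.T
ro=q[(abs(q[...,0])<24)&(abs(q[...,1])<27)&(q[...,2]>65)&(q[...,2]<95)];print('roller',len(ro),ro.mean(0),ro.max(0),ro.min(0))
print(r.hand_in())
E
```

```text
rest frame tcp [-81.8   0.5  58. ] tip x 63.2 F [-0.6  1.9 -0.5] tool x yaw err deg -0.08516306526364126 pitch 0.05809790876783529 t 13.85 M [0.21 0.04 0.03]
38 [64.17648434  7.11174526 74.54175485]
roller 35 [-11.19818339  13.70229654  79.02430557] [ 7.84835233 19.34699467 88.07163114] [-23.48878547   6.01006574  73.11826986]
the job is handed in; nothing more can be done
None
```

I've handed the job in: the roller is seated in the rest and the dowel runs through both bushings and the roller. It stands about 19 mm out of the far cheek by the last depth reading. The gripper still holds the dowel by its near part, about 37 mm outside the near cheek.

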